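Draw the long ruler out from under the sliding tray and hold it

ROBOT

A 7-joint arm with a two-finger parallel gripper is mounted at the origin on the work surface. World frame = base frame: x ahead of the robot, y to its left, z up, the work surface at z = 0. Lengths are in m, angles in rad, forces in N, time in s.
With the tool pointing down it reaches from about 0.425 to 0.875 m from the base axis. Payload 9.9 kg.
Tool frame: the origin (TCP) lies midway between the tips of the shut fingers; the grasp point (between the pads) lies 19 mm behind it; z points along the fingers, y is the direction in which the jaws open and shut (so a half turn about z gives the same grasp; the last joint's range is limited). The gripper opens to 85 mm and grips with 20 to 120 N. Pads are 22 mm wide; open, the fingers measure 114 mm over their backs; the gripper's body (76 mm by 85 mm) begins 54 mm behind the grasp point. The pads swing forward as they close: fully open they stand 13 mm farther back than shut.
Start: joints at [1.041, 0.576, 0.025, 1.437, -0.015, 1.129, -0.057], TCP at [0.291, -0.609, 0.231] pointing down, gripper open.
Joint ranges: [-2.76, 2.76], [-0.34, 2.15], [-1.52, 1.57], [0.19, 2.46], [-1.09, 4.23], [0.17, 1.99], [-2.82, 2.82]. Speed limits (rad/s): [2.22, 2.22, 3.01, 3.01, 3.14, 3.14, 3.14].

INTERFACE

Orientations are given as [roll, pitch, yaw] about the fixed x, y, z axes, in that order (R = Rz(yaw) Ry(pitch) Rx(roll)).
In Python, from rig import sensors, optics, manip gives the robot as it stands.
- The arm moves only by the shell command python3 -m jog 'ROWS' [FORCE]. ROWS is JSON, a list of rows, each an object of numbers: "ax", "ay", "az": the turn, a rotation vector about the tool's x, y, z in degrees; "dx", "dy", "dz": the shift along the tool's x, y, z in mm; "claw": the opening, from 0 (shut) to 1 (fully open). A call has 1 to 5 rows; each row shifts and turns the pose as measured when the row begins, along the tool's axes as they then stand; what a row does not reach is not made up. A row lasts 1/12 s, in which the tool goes at most 41.7 mm and 7.16 degrees, less where a joint would pass 70% of its speed; a pose out of reach is approached as far as the arm can. A call with a gripper value outside its range is refused whole. The fingers move at their own pace and stop on an object; FORCE is the grip in N (left out, the last holds). Time passes only in rows, so rows that do not move let the fingers close. It gives the time, the measured TCP pose, the force and the opening at its end, in the units of the state.
- sensors.sense(): the state, without advancing time (a new reading comes with each control period).
- optics.capture(name): name is "scene" or "top"; returns a dict with "color" (384x512x3 uint8, red, green, blue), "fovy" (degrees; the focal length in pixels is half the picture's height over the tangent of half this angle, whatever the lens; pixels are square), "cx", "cy" (the principal point, pixels), "pose" (4x4, takes a point from camera to world coordinates). Camera axes: x right, y down, z forward; pixel columns grow to the right and rows downward; lengths in m; the calibration is good to about 2 mm. A picture is of the moment at which its call begins. There is no depth.
- manip.job_done(): hands the job in, once; it reports no verdict.
The state is a dict: "time_s": time; "joint_pos": joint angles; "dq": joint speeds; "joint_torque": joint torques, N m; "tool_pos": TCP position; "tcp_rot": TCP orientation; "wrist_force": force on the tool from outside, world axes, zero at the start; "wrist_torque": the same for the moment, N m; "grip_width": opening from 0.0 (shut) to 1.0 (fully open).
Only numpy, scipy, OpenCV 4.12 (cv2) and the standard library are available. Lean on these libraries where they do the work, as an engineer would, in place of code of your own. Each camera call takes 0.05 s, during which the arm holds its last target.

TASK

Take the aluminium ruler out of the lower part of the wooden desk organiser: first slide the upper tray all the way to the end where the binder stands, then draw the ruler out slantwise through the half left open, without forcing it against the organiser. Finish while still holding the ruler steady and about level in the gripper, all of it at least 5 cm higher than the organiser's rim and touching nothing else. Leave the tray at that end, and do not shift the binder, the calculator or the stapler.

Things in the scene. Friction and masses are not known exactly. Their poses are not given: they have to be found in the camera images.
- organiser: Two-tier desk organiser of light wood, an open-topped box 200 mm (its x) by 392 mm (its y, the long way) by 80 mm high, fixed to the desk. Walls 6 mm, floor 5 mm thick, inside 188 x 380 mm. Along each long wall runs a 7 mm rail (its top at height 56 mm) and a 7 mm lip at the rim, between which the upper tray slides. Origin at the centre of its underside, on the desk (z = 0). A small white eraser lies in the lower part close to the -x wall, near mid-length.
- tray (a joint): Position of the sliding upper tray along the organiser's own y axis, in m: 0 in the middle, +0.110 against the end wall at +y, -0.110 against the end wall at -y. At the start it is within 0.04 of the middle. It needs about 3 N to slide, stays where it is left, and cannot be lifted out.
- tray_mid (a point): Centre of the upper tray, at the height of its top (76 mm above the desk). The tray is an open tray of darker wood with four compartments holding small stationery below its edge, 186 mm (x) by 160 mm (y), 20 mm high, walls 4 mm; its underside is 56 mm above the desk, so 51 mm above the organiser's floor. It moves with joint tray; its axes are the organiser's. Pushed to one end, it leaves an opening of 220 mm at the other.
- ruler: Aluminium cutting ruler with a raised grip ridge, lying flat on the floor of the organiser, nearly along the organiser's y, its middle at most 20 mm from mid-length. Blade 38 mm wide, 310 mm long (its own y), 4 mm thick; ridge 14 mm wide, 290 mm long, along the middle of the blade, its top 14 mm above the underside. About 0.14 kg. Origin at the centre of its underside; z is up out of the ridge. Both ends show beyond the tray at the start.
- ruler_end_a (a point): Middle of the ruler's underside at its +y end, 155 mm from its origin.
- ruler_end_b (a point): Middle of the ruler's underside at its -y end, 155 mm from its origin.
- binder: Green lever-arch binder standing upright on the desk just beyond one end of the organiser (at its +y or its -y end, gap 50 to 70 mm), blocking that end: 285 mm (its x) by 78 mm (its y) by 318 mm tall. Origin at the centre of its underside.
- calculator: Grey desk calculator, 150 x 100 x 20 mm, lying flat; origin at the centre of its underside. It lies off the organiser's other end, opposite to the binder. Bystander.
- stapler: Black stapler, 36 x 140 x 52 mm, on the far side of the organiser; origin at the centre of its underside. Bystander.

How it is judged:
By the outcome, as a careful person would: the job done as asked, in the order asked, and still so for the second after the job is handed in, while the arm keeps its last pose, push and grip.
It also fails if it takes over 61 s, if anything falls off the work surface, if the arm or the gripper's body presses on something with over 40 N, if the wrist force passes 120 N, or if a joint passes its speed limit or range.

## Working session

There is one attempt and no reset: what is moved stays moved. The work goes in short steps, Python scripts to look and compute and a shell command to move; the robot and the scene stay as the last step left them, time stands still between calls to the robot, and variables do not carry over. Pictures are saved under pics/ and viewed, and the job is handed in when it is done.

```bash
mkdir -p pics; ls; python3 - <<'E'
from rig import sensors, optics
import cv2, json
s=sensors.sense()
print(s)
for n in ("scene","top"):
    c=optics.capture(n)
    cv2.imwrite(f"pics/{n}0.png",cv2.cvtColor(c["color"],cv2.COLOR_RGB2BGR))
    print(n,c["fovy"],c["cx"],c["cy"],c["pose"], [k for k in c])
E
```

```text
pics
{'time_s': 0.0, 'joint_pos': array([ 1.0412083 ,  0.57656913,  0.02477303,  1.43791751, -0.0149822 ,
        1.12902824, -0.05649846]), 'dq': array([-0.00067762,  0.00135084,  0.00114463, -0.00134836,  0.00022334,
        0.00032702, -0.00093227]), 'joint_torque': array([ 7.56279178e-05, -7.65752578e+01,  2.25077391e+00, -2.85957170e+01,
        1.53480156e-02,  1.28767433e-02, -6.46822969e-05]), 'tool_pos': array([ 0.2908724 , -0.60859078,  0.23041285]), 'tcp_rot': array([-3.13985516e+00,  6.96744702e-05,  4.45890828e-01]), 'wrist_force': array([-0.78714877, -0.37370269, -0.93530763]), 'wrist_torque': array([ 0.0012028 ,  0.0153566 , -0.01632464]), 'grip_width': 0.9978932182768803}
scene 57.719738627735495 257.3745442074399 188.40342023233532 [[-0.32974085  0.73101691 -0.59739874  1.03247835]
 [ 0.9439291   0.24429797 -0.22207285  0.22763058]
 [-0.01639571 -0.63712855 -0.77058315  0.71523827]
 [ 0.          0.          0.          1.        ]] ['color', 'fovy', 'cx', 'cy', 'pose']
top 50.924022150799374 256.3251226254233 188.73054599508296 [[-0.02066048 -0.98860423  0.14911343  0.43214671]
 [-0.99972977  0.01883872 -0.01361954  0.04711946]
 [ 0.01065523 -0.14935452 -0.9887263   0.96351446]
 [ 0.          0.          0.          1.        ]] ['color', 'fovy', 'cx', 'cy', 'pose']
```

View pics/scene0.png

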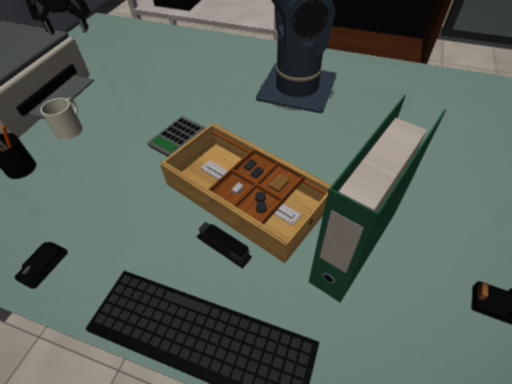

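View pics/top0.png

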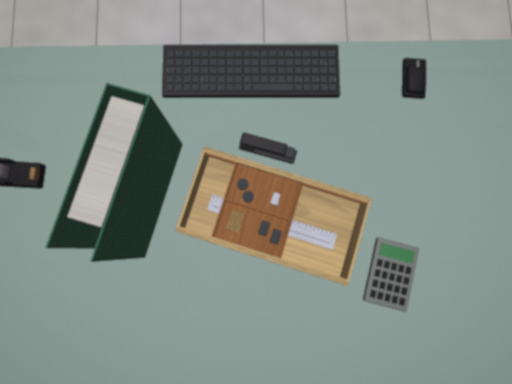

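The top view shows the organiser with rim corners near (206,149), (370,198), (348,283), (178,230). The binder is at its left (+y world) end and the ruler shows at (312,234). I'll enlarge it.

```bash
python3 - <<'E'
import cv2
a=cv2.imread("pics/top0.png")[140:295,165:380]
cv2.imwrite("pics/top0z.png",cv2.resize(a,None,fx=3.7,fy=3.7,interpolation=cv2.INTER_CUBIC))
a=cv2.imread("pics/scene0.png")[115:260,150:345]
cv2.imwrite("pics/scene0z.png",cv2.resize(a,None,fx=4,fy=4,interpolation=cv2.INTER_CUBIC))
E
```

```text
(no output)
```

View pics/top0z.png

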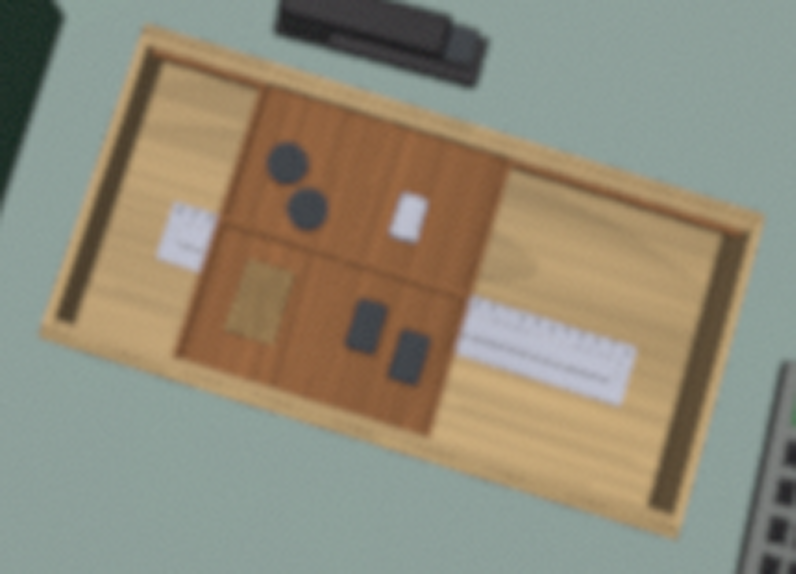

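View pics/scene0z.png

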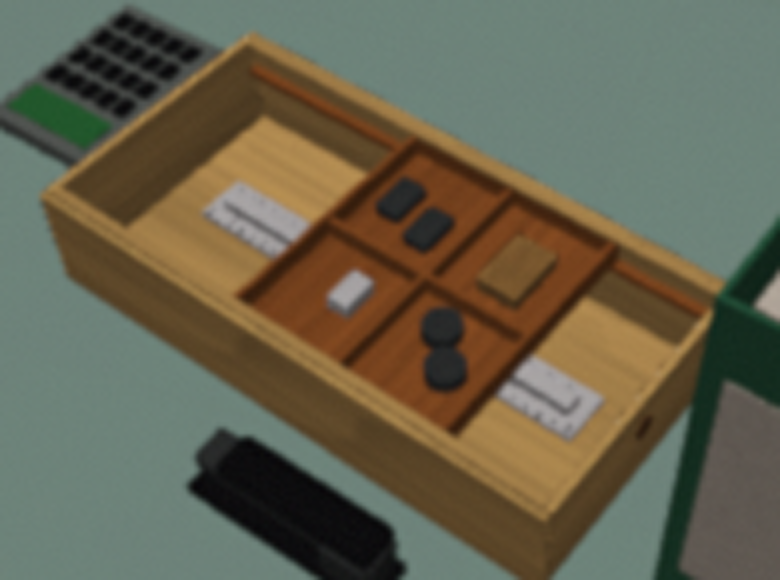

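```bash
cat > h.py <<'E'
import numpy as np, cv2
from rig import sensors, optics
def cam(n): return optics.capture(n)
def ray(c,u,v,z):
    f=192/np.tan(np.radians(c["fovy"])/2); P=c["pose"]
    d=P[:3,:3]@np.array([(u-c["cx"])/f,(v-c["cy"])/f,1]); o=P[:3,3]
    return o+d*(z-o[2])/d[2]
def proj(c,p):
    f=192/np.tan(np.radians(c["fovy"])/2); P=c["pose"]
    q=P[:3,:3].T@(np.asarray(p)-P[:3,3]); return np.array([f*q[0]/q[2]+c["cx"],f*q[1]/q[2]+c["cy"]])
def rv(s):
    from scipy.spatial.transform import Rotation as R
    return R.from_euler('xyz',s["tcp_rot"])
E
python3 - <<'E'
from h import *
t=cam("top"); s=cam("scene")
T=lambda u,v,z: ray(t,165+u/3.7,140+v/3.7,z)
S=lambda u,v,z: ray(s,150+u/4,115+v/4,z)
c=[T(*p,.08) for p in [(148,27),(763,213),(677,538),(40,335)]]
for i in range(4): print(c[i].round(4), np.linalg.norm(c[i]-c[i-1]).round(4))
print("scene",[S(*p,.08).round(4) for p in [(548,518),(42,198),(250,35)]])
x=np.mean(c,0);print("centre",x.round(4))
d=(c[0]-c[1])+(c[3]-c[2]); e=(c[0]-c[3])+(c[1]-c[2]); print(np.degrees(np.arctan2(d[1],d[0])),np.degrees(np.arctan2(e[1],e[0])))
print("ruler top end", [T(*p,.009).round(4) for p in [(637,347),(620,404),(172,203),(157,257)]])
print("ruler scene", [S(*p,.009).round(4) for p in [(233,180),(205,212),(603,402),(575,438)]])
print("tray top", [T(*p,.076).round(4) for p in [(262,88),(507,158),(430,434),(178,355)]])
print("tray scn", [S(*p,.076).round(4) for p in [(412,140),(240,297),(457,432),(615,245)]])
E
```

```text
[0.6618 0.1484 0.08  ] 0.1958
[ 0.5407 -0.2192  0.08  ] 0.3869
[ 0.3521 -0.1572  0.08  ] 0.1986
[0.4767 0.2121 0.08  ] 0.3897
scene [array([0.6637, 0.1532, 0.08  ]), array([ 0.5436, -0.2133,  0.08  ]), array([ 0.3578, -0.1524,  0.08  ])]
centre [ 0.5078 -0.004   0.08  ]
71.56504791277742 -18.599435576564403
ruler top end [array([ 0.465 , -0.1545,  0.009 ]), array([ 0.4293, -0.1419,  0.009 ]), array([0.5633, 0.1412, 0.009 ]), array([0.5286, 0.151 , 0.009 ])]
ruler scene [array([ 0.4306, -0.1422,  0.009 ]), array([ 0.465 , -0.1478,  0.009 ]), array([0.5329, 0.1541, 0.009 ]), array([0.564 , 0.1449, 0.009 ])]
tray top [array([0.6235, 0.0798, 0.076 ]), array([ 0.5777, -0.0675,  0.076 ]), array([ 0.4144, -0.016 ,  0.076 ]), array([0.4635, 0.1315, 0.076 ])]
tray scn [array([ 0.4173, -0.0105,  0.076 ]), array([ 0.5752, -0.0628,  0.076 ]), array([0.6253, 0.0903, 0.076 ]), array([0.4646, 0.1382, 0.076 ])]
```

The two views agree within 5 mm and the sizes check out: rim about 0.197 x 0.388 m, ruler 0.311 m.

Organiser centre is about (0.5095, -0.0015) and its long axis is at yaw 71.5°. The binder is at the +L end, the tray is at about +0.038, and the ruler middle is about (0.497, 0.0005).

I'll turn the tool to yaw 71.5°, so tool x = L (towards the binder) and tool y = C, with the fingers shut. Then I'll travel.

```bash
python3 -m jog '[{"az":-7,"claw":0},{"az":-7,"claw":0},{"az":-7,"claw":0},{"az":-7,"claw":0},{"az":-7,"claw":0}]' 60; python3 -m jog '[{"az":-7,"claw":0},{"az":-7,"claw":0},{"claw":0},{"claw":0}]'
```

```text
validation failed for argument at $[0]...
validation failed for argument at $[0]...
```

```bash
python3 -m jog '[{"ax":0,"ay":0,"az":-7,"dx":0,"dy":0,"dz":0,"claw":0},{"ax":0,"ay":0,"az":-7,"dx":0,"dy":0,"dz":0,"claw":0},{"ax":0,"ay":0,"az":-7,"dx":0,"dy":0,"dz":0,"claw":0},{"ax":0,"ay":0,"az":-7,"dx":0,"dy":0,"dz":0,"claw":0},{"ax":0,"ay":0,"az":-7,"dx":0,"dy":0,"dz":0,"claw":0}]' 60
```

```text
time_s: 0.62
tool_pos: [0.2911, -0.6079, 0.2294]
tcp_rot: [-3.138, -0.001, 1.07]
wrist_force: [-0.3, 0.1, 1.2]
grip_width: 0.3
```

All seven fields are required in each row. Now I'll finish the turn and travel.

```bash
python3 -m jog '[{"ax":0,"ay":0,"az":-5,"dx":0,"dy":0,"dz":0,"claw":0},{"ax":0,"ay":0,"az":-5,"dx":0,"dy":0,"dz":0,"claw":0},{"ax":0,"ay":0,"az":0,"dx":0,"dy":0,"dz":0,"claw":0},{"ax":0,"ay":0,"az":0,"dx":40,"dy":0,"dz":0,"claw":0},{"ax":0,"ay":0,"az":0,"dx":40,"dy":0,"dz":0,"claw":0}]'
python3 -m jog '[{"ax":0,"ay":0,"az":0,"dx":40,"dy":0,"dz":0,"claw":0},{"ax":0,"ay":0,"az":0,"dx":40,"dy":0,"dz":0,"claw":0},{"ax":0,"ay":0,"az":0,"dx":40,"dy":0,"dz":0,"claw":0},{"ax":0,"ay":0,"az":0,"dx":40,"dy":0,"dz":0,"claw":0},{"ax":0,"ay":0,"az":0,"dx":40,"dy":0,"dz":0,"claw":0}]'
python3 -m jog '[{"ax":0,"ay":0,"az":0,"dx":40,"dy":0,"dz":0,"claw":0},{"ax":0,"ay":0,"az":0,"dx":40,"dy":0,"dz":0,"claw":0},{"ax":0,"ay":0,"az":0,"dx":40,"dy":0,"dz":0,"claw":0},{"ax":0,"ay":0,"az":0,"dx":40,"dy":0,"dz":0,"claw":0},{"ax":0,"ay":0,"az":0,"dx":0,"dy":0,"dz":0,"claw":0}]'
```

```text
time_s: 1.03
tool_pos: [0.3103, -0.5372, 0.2267]
tcp_rot: [-3.136, 0.0, 1.244]
wrist_force: [1.7, 0.8, 0.0]
grip_width: -0.002
time_s: 1.45
tool_pos: [0.3756, -0.3415, 0.2257]
tcp_rot: [-3.136, 0.0, 1.219]
wrist_force: [1.7, -0.7, -0.3]
grip_width: 0.002
time_s: 1.87
tool_pos: [0.435, -0.1766, 0.2269]
tcp_rot: [-3.139, -0.003, 1.21]
wrist_force: [-0.6, 1.0, 0.7]
grip_width: -0.002
```

```bash
cat >> h.py <<'E'
PSI=np.radians(71.5); U=np.array([np.cos(PSI),np.sin(PSI)]); E_=np.array([np.sin(PSI),-np.cos(PSI)]); O=np.array([.5095,-.0015])
def loc(p): d=np.asarray(p)[:2]-O; return np.array([d@U*1000,d@E_*1000,p[2]*1000]).round(1)
def wor(L,C,z): return np.r_[O+U*L/1000+E_*C/1000,z/1000]
def st():
    s=sensors.sense(); print("LCz",loc(s["tool_pos"]),"rpy",np.degrees(s["tcp_rot"]).round(2),"F",s["wrist_force"].round(1),"g",round(s["grip_width"],3),"t",round(s["time_s"],2)); return s
E
python3 -c "from h import *; st()"
```

```text
LCz [-189.7  -15.1  226.9] rpy [-179.84   -0.2    69.31] F [-0.6  1.   0.7] g -0.002 t 1.87
```

```bash
python3 -m jog '[{"ax":0,"ay":0,"az":-2,"dx":38,"dy":4,"dz":0,"claw":0},{"ax":0,"ay":0,"az":0,"dx":38,"dy":4,"dz":0,"claw":0},{"ax":0,"ay":0,"az":0,"dx":38,"dy":4,"dz":0,"claw":0},{"ax":0,"ay":0,"az":0,"dx":0,"dy":0,"dz":40,"claw":0},{"ax":0,"ay":0,"az":0,"dx":0,"dy":0,"dz":40,"claw":0}]'
python3 -m jog '[{"ax":0,"ay":0,"az":0,"dx":0,"dy":0,"dz":20,"claw":0},{"ax":0,"ay":0,"az":0,"dx":0,"dy":0,"dz":0,"claw":0}]'
python3 - <<'E'
from h import *
st()
for n in ("top","scene"):
    c=cam(n); a=c["color"][130:310,150:390] if n=="top" else c["color"][90:270,140:380]
    cv2.imwrite(f"pics/{n}1.png",cv2.resize(a[...,::-1],None,fx=3,fy=3,interpolation=cv2.INTER_CUBIC))
E
```

```text
time_s: 2.28
tool_pos: [0.4903, -0.0712, 0.1527]
tcp_rot: [3.128, -0.008, 1.232]
wrist_force: [-0.3, -2.0, -1.1]
grip_width: -0.003
time_s: 2.45
tool_pos: [0.4884, -0.0691, 0.1269]
tcp_rot: [3.135, -0.008, 1.23]
wrist_force: [-0.4, -2.1, 0.6]
grip_width: -0.0
LCz [-70.8   1.5 126.9] rpy [179.61  -0.45  70.45] F [-0.4 -2.1  0.6] g -0.0 t 2.45
```

View pics/top1.png

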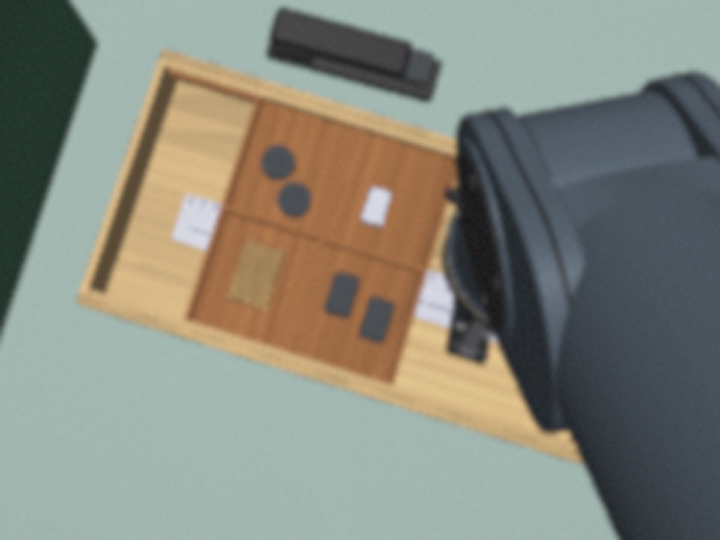

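View pics/scene1.png

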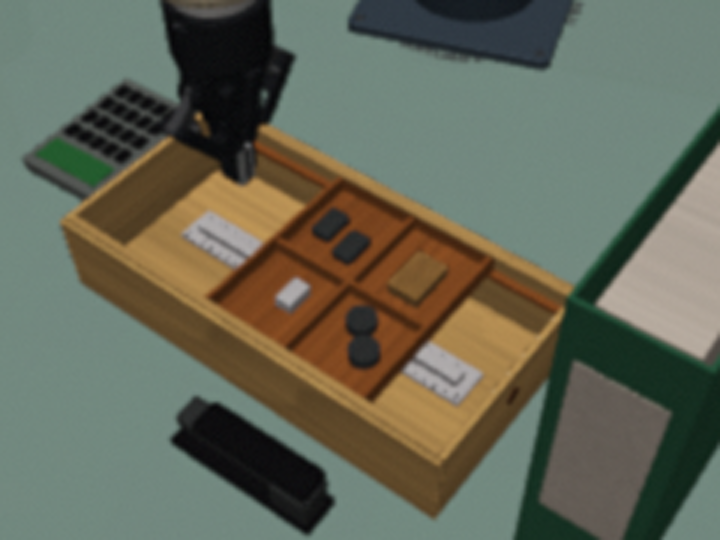

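The scene view shows the shut fingers at (242,165 zoomed), hanging over the opening beside the tray's near edge. I'll lower and push gently.

```bash
python3 -m jog '[{"ax":0,"ay":0,"az":-1,"dx":-4,"dy":0,"dz":25,"claw":0},{"ax":0,"ay":0,"az":0,"dx":0,"dy":0,"dz":25,"claw":0},{"ax":0,"ay":0,"az":0,"dx":0,"dy":0,"dz":12,"claw":0},{"ax":0,"ay":0,"az":0,"dx":0,"dy":0,"dz":0,"claw":0},{"ax":0,"ay":0,"az":0,"dx":0,"dy":0,"dz":0,"claw":0}]'; python3 -c "from h import *; st()"
```

```text
time_s: 2.97
tool_pos: [0.4957, -0.0767, 0.0748]
tcp_rot: [3.117, -0.01, 1.238]
wrist_force: [1.1, -0.3, 0.5]
grip_width: -0.002
LCz [-75.7  10.8  74.8] rpy [178.59  -0.55  70.91] F [ 1.1 -0.3  0.5] g -0.002 t 2.97
```

```bash
python3 -m jog '[{"ax":1.4,"ay":-0.5,"az":-0.6,"dx":0,"dy":-5,"dz":7,"claw":0},{"ax":0,"ay":0,"az":0,"dx":0,"dy":-5,"dz":6,"claw":0},{"ax":0,"ay":0,"az":0,"dx":0,"dy":0,"dz":0,"claw":0}]'; python3 -c "from h import *; st()"
```

```text
time_s: 3.22
tool_pos: [0.4882, -0.0744, 0.0649]
tcp_rot: [3.137, -0.001, 1.246]
wrist_force: [-0.2, 0.5, -0.5]
grip_width: -0.002
LCz [-75.9   3.   64.9] rpy [ 1.7975e+02 -4.0000e-02  7.1380e+01] F [-0.2  0.5 -0.5] g -0.002 t 3.22
```

```bash
python3 -m jog '[{"ax":0,"ay":0,"az":0,"dx":10,"dy":0,"dz":2,"claw":0},{"ax":0,"ay":0,"az":0,"dx":10,"dy":0,"dz":1,"claw":0},{"ax":0,"ay":0,"az":0,"dx":10,"dy":0,"dz":0,"claw":0},{"ax":0,"ay":0,"az":0,"dx":10,"dy":0,"dz":0,"claw":0},{"ax":0,"ay":0,"az":0,"dx":10,"dy":0,"dz":0,"claw":0}]'; python3 -c "from h import *; st()"
```

```text
time_s: 3.63
tool_pos: [0.505, -0.0258, 0.0626]
tcp_rot: [3.136, 0.002, 1.242]
wrist_force: [-0.9, -2.7, -1.1]
grip_width: -0.005
LCz [-24.5   3.4  62.6] rpy [1.797e+02 1.000e-01 7.114e+01] F [-0.9 -2.7 -1.1] g -0.005 t 3.63
```

```bash
python3 -m jog '[{"ax":0,"ay":0,"az":0,"dx":9,"dy":-1,"dz":0,"claw":0},{"ax":0,"ay":0,"az":0,"dx":9,"dy":-1,"dz":0,"claw":0},{"ax":0,"ay":0,"az":0,"dx":9,"dy":0,"dz":0,"claw":0}]'; python3 -c "from h import *; st()"
```

```text
time_s: 3.88
tool_pos: [0.5134, 0.0039, 0.0628]
tcp_rot: [3.135, 0.002, 1.243]
wrist_force: [-0.0, -3.1, -0.4]
grip_width: 0.002
LCz [ 6.4  2.  62.8] rpy [1.7963e+02 1.0000e-01 7.1200e+01] F [-0.  -3.1 -0.4] g 0.002 t 3.88
```

```bash
python3 -m jog '[{"ax":0,"ay":0,"az":0,"dx":4,"dy":0,"dz":0,"claw":0},{"ax":0,"ay":0,"az":0,"dx":4,"dy":0,"dz":0,"claw":0}]'; python3 -c "from h import *; st()"
```

```text
time_s: 4.05
tool_pos: [0.5169, 0.0143, 0.0628]
tcp_rot: [3.135, 0.001, 1.245]
wrist_force: [2.2, -3.4, -1.7]
grip_width: -0.0
LCz [17.3  2.  62.8] rpy [1.7961e+02 6.0000e-02 7.1330e+01] F [ 2.2 -3.4 -1.7] g -0.0 t 4.05
```

```bash
python3 -m jog '[{"ax":0,"ay":0,"az":0,"dx":3,"dy":0,"dz":0,"claw":0}]'; python3 -m jog '[{"ax":0,"ay":0,"az":0,"dx":2,"dy":0,"dz":0,"claw":0}]'; python3 -c "from h import *; st()"
```

```text
time_s: 4.13
tool_pos: [0.5169, 0.0147, 0.0627]
tcp_rot: [3.136, 0.005, 1.243]
wrist_force: [-3.7, -22.1, 8.2]
grip_width: 0.001
time_s: 4.22
tool_pos: [0.5168, 0.0145, 0.0628]
tcp_rot: [3.136, 0.009, 1.241]
wrist_force: [-1.1, -8.0, 4.7]
grip_width: 0.004
LCz [17.5  1.9 62.8] rpy [179.7    0.51  71.13] F [-1.1 -8.   4.7] g 0.004 t 4.22
```

The force stop at L≈17.5 matches the tray being home (expected about 19). I'll back off, open, and check.

```bash
python3 -m jog '[{"ax":0,"ay":0,"az":0,"dx":-15,"dy":0,"dz":0,"claw":0},{"ax":0,"ay":0,"az":0,"dx":-30,"dy":-3,"dz":0,"claw":0},{"ax":0,"ay":0,"az":0,"dx":-30,"dy":-5,"dz":-5,"claw":0.6},{"ax":0,"ay":0,"az":0,"dx":0,"dy":-5,"dz":-10,"claw":0.6},{"ax":0,"ay":0,"az":0,"dx":0,"dy":0,"dz":0,"claw":0.6}]'
python3 - <<'E'
from h import *
st()
for n in ("top","scene"):
    c=cam(n); a=c["color"][130:310,150:390] if n=="top" else c["color"][90:270,140:380]
    cv2.imwrite(f"pics/{n}2.png",cv2.resize(a[...,::-1],None,fx=3,fy=3,interpolation=cv2.INTER_CUBIC))
E
```

```text
time_s: 4.63
tool_pos: [0.4796, -0.0508, 0.0785]
tcp_rot: [3.137, 0.006, 1.245]
wrist_force: [0.3, 1.1, 0.6]
grip_width: 0.422
LCz [-56.3 -12.7  78.5] rpy [179.76   0.35  71.31] F [0.3 1.1 0.6] g 0.422 t 4.63
```

View pics/top2.png

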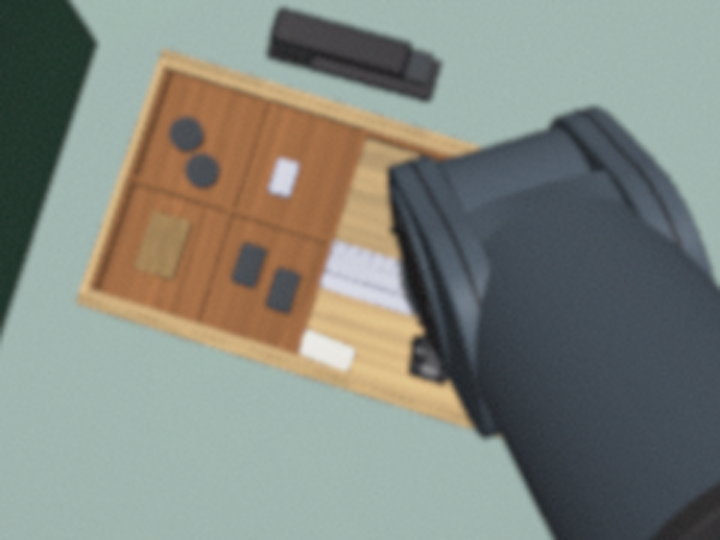

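View pics/scene2.png

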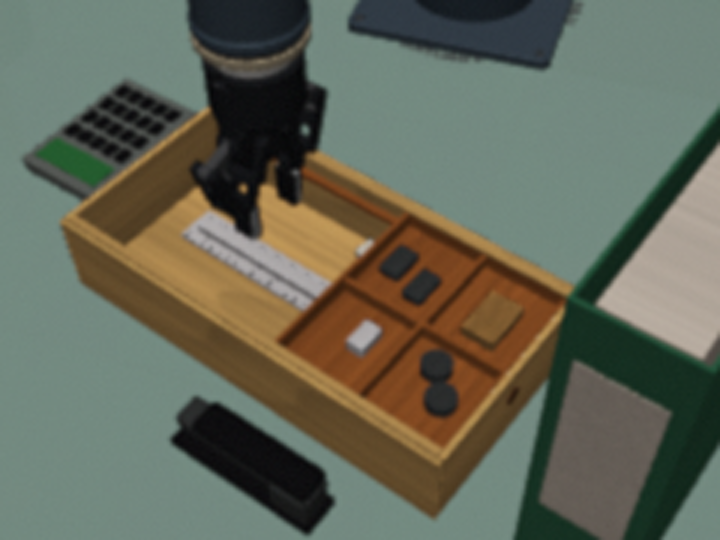

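The tray now fills the binder end. The eraser at (327,350) in the top view lies by the -x wall, clear of the fingers. The ruler ridge runs beneath the gripper. I'll descend with a half-open gripper.

```bash
python3 -m jog '[{"ax":0,"ay":0,"az":0,"dx":0,"dy":0,"dz":20,"claw":0.45},{"ax":0,"ay":0,"az":0,"dx":0,"dy":0,"dz":20,"claw":0.45},{"ax":0,"ay":0,"az":0,"dx":0,"dy":0,"dz":0,"claw":0.45},{"ax":0,"ay":0,"az":0,"dx":0,"dy":0,"dz":0,"claw":0.45}]'; python3 -c "from h import *; st()"
```

```text
time_s: 5.07
tool_pos: [0.4839, -0.0468, 0.0364]
tcp_rot: [3.134, 0.003, 1.249]
wrist_force: [0.8, -0.2, 0.3]
grip_width: 0.449
LCz [-51.1  -9.9  36.4] rpy [1.7957e+02 1.5000e-01 7.1590e+01] F [ 0.8 -0.2  0.3] g 0.449 t 5.07
```

```bash
python3 -m jog '[{"ax":0.4,"ay":-0.1,"az":0,"dx":-3,"dy":-2.5,"dz":12,"claw":0.45},{"ax":0,"ay":0,"az":0,"dx":-3,"dy":0,"dz":9,"claw":0.45},{"ax":0,"ay":0,"az":0,"dx":0,"dy":0,"dz":0,"claw":0.45}]'
python3 - <<'E'
from h import *
st()
for n in ("scene",):
    c=cam(n); a=c["color"][125:215,180:300]
    cv2.imwrite(f"pics/{n}3.png",cv2.resize(a[...,::-1],None,fx=6,fy=6,interpolation=cv2.INTER_CUBIC))
E
```

```text
time_s: 5.32
tool_pos: [0.4809, -0.0504, 0.0147]
tcp_rot: [3.14, 0.003, 1.252]
wrist_force: [0.3, -0.1, -0.7]
grip_width: 0.451
LCz [-55.4 -11.6  14.7] rpy [179.91   0.18  71.74] F [ 0.3 -0.1 -0.7] g 0.451 t 5.32
```

View pics/scene3.png

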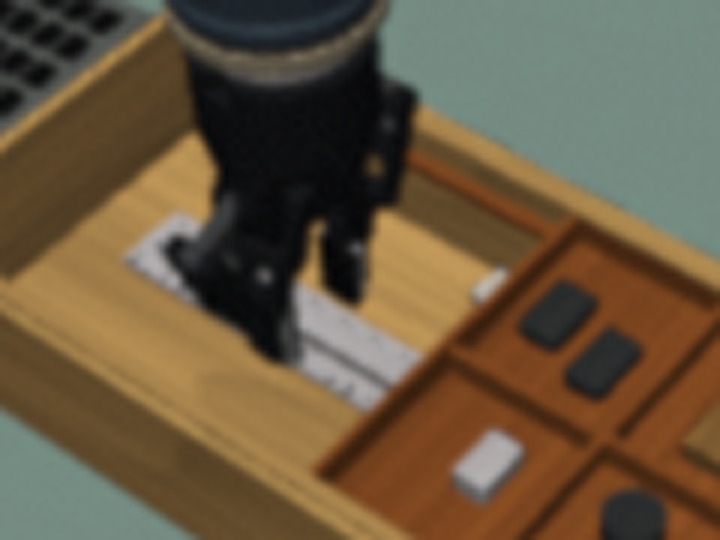

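The fingers straddle the ridge, at (280,345) and (345,285). I'll go the last few mm down and close softly first.

```bash
python3 -m jog '[{"ax":0,"ay":0,"az":0,"dx":0,"dy":-0.5,"dz":4,"claw":0.45},{"ax":0,"ay":0,"az":0,"dx":0,"dy":0,"dz":0,"claw":0.25},{"ax":0,"ay":0,"az":0,"dx":0,"dy":0,"dz":0,"claw":0.1},{"ax":0,"ay":0,"az":0,"dx":0,"dy":0,"dz":0,"claw":0}]' 25; python3 -c "from h import *; st()"; python3 -m jog '[{"ax":0,"ay":0,"az":0,"dx":0,"dy":0,"dz":0,"claw":0},{"ax":0,"ay":0,"az":0,"dx":0,"dy":0,"dz":0,"claw":0}]' 25; python3 -c "from h import *; st()"
```

```text
time_s: 5.7
tool_pos: [0.481, -0.0502, 0.0115]
tcp_rot: [3.139, 0.003, 1.252]
wrist_force: [-0.4, -0.3, -1.1]
grip_width: 0.15
LCz [-55.2 -11.6  11.5] rpy [1.7985e+02 1.6000e-01 7.1710e+01] F [-0.4 -0.3 -1.1] g 0.15 t 5.7
time_s: 5.87
tool_pos: [0.4812, -0.0502, 0.0119]
tcp_rot: [3.138, 0.003, 1.252]
wrist_force: [0.6, 0.3, -1.3]
grip_width: 0.152
LCz [-55.2 -11.4  11.9] rpy [1.7981e+02 1.5000e-01 7.1710e+01] F [ 0.6  0.3 -1.3] g 0.152 t 5.87
```

It's stopped on the ridge (0.152 × 85 ≈ 13 mm). For more overlap I'll reopen slightly, go 2 mm lower, then grip firmly.

```bash
python3 -m jog '[{"ax":0,"ay":0,"az":0,"dx":0,"dy":0,"dz":0,"claw":0.3},{"ax":0.1,"ay":-0.1,"az":0,"dx":0,"dy":0,"dz":2,"claw":0.3},{"ax":0,"ay":0,"az":0,"dx":0,"dy":0,"dz":0.8,"claw":0.1},{"ax":0,"ay":0,"az":0,"dx":0,"dy":0,"dz":0,"claw":0}]' 25; python3 -c "from h import *; st()"; python3 -m jog '[{"ax":0,"ay":0,"az":0,"dx":0,"dy":0,"dz":0,"claw":0},{"ax":0,"ay":0,"az":0,"dx":0,"dy":0,"dz":0,"claw":0},{"ax":0,"ay":0,"az":0,"dx":0,"dy":0,"dz":0,"claw":0}]' 110; python3 -c "from h import *; st()"
```

```text
time_s: 6.2
tool_pos: [0.4816, -0.0504, 0.0095]
tcp_rot: [3.139, 0.004, 1.251]
wrist_force: [-2.2, -0.6, 4.6]
grip_width: 0.154
LCz [-55.2 -10.9   9.5] rpy [179.85   0.25  71.7 ] F [-2.2 -0.6  4.6] g 0.154 t 6.2
time_s: 6.45
tool_pos: [0.4816, -0.0504, 0.0099]
tcp_rot: [3.139, 0.005, 1.252]
wrist_force: [-0.2, -0.0, -1.3]
grip_width: 0.117
LCz [-55.2 -10.9   9.9] rpy [179.83   0.26  71.71] F [-0.2 -0.  -1.3] g 0.117 t 6.45
```

Gripped. Now I'll lift 3 mm, then pivot about end A (B end up) in small steps: each 2.6° with 9.5 mm lift along the tool.

```bash
python3 -m jog '[{"ax":0,"ay":0,"az":0,"dx":0,"dy":0,"dz":-4,"claw":0},{"ax":0,"ay":-2.6,"az":0,"dx":0,"dy":0,"dz":-9.5,"claw":0},{"ax":0,"ay":0,"az":0,"dx":0,"dy":0,"dz":0,"claw":0}]'
python3 - <<'E'
from h import *
st()
for n in ("scene",):
    c=cam(n); a=c["color"][90:270,140:380]
    cv2.imwrite(f"pics/{n}4.png",cv2.resize(a[...,::-1],None,fx=3,fy=3,interpolation=cv2.INTER_CUBIC))
E
```

```text
time_s: 6.7
tool_pos: [0.4809, -0.051, 0.0234]
tcp_rot: [3.14, 0.052, 1.25]
wrist_force: [-0.0, 1.4, -0.8]
grip_width: 0.123
LCz [-56.  -11.4  23.4] rpy [179.94   2.96  71.61] F [-0.   1.4 -0.8] g 0.123 t 6.7
```

View pics/scene4.png

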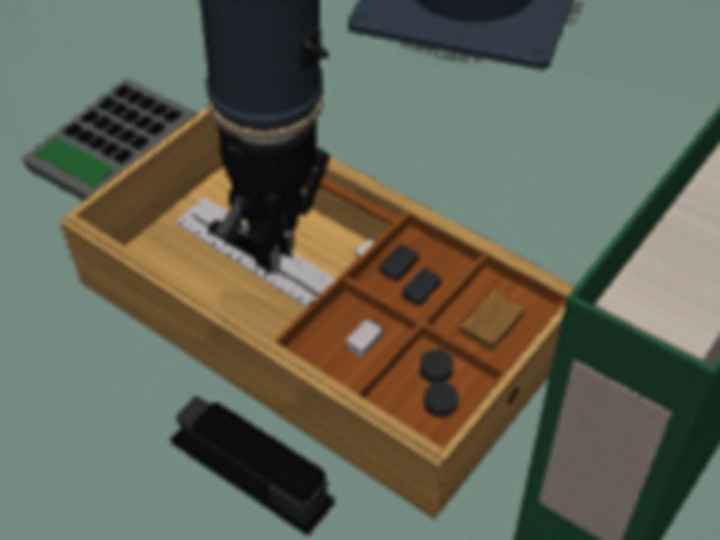

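The ruler's B end is at (195,212) and rises with the gripper, with no contact force. Continuing.

```bash
python3 -m jog '[{"ax":0,"ay":-2.6,"az":0,"dx":0,"dy":0,"dz":-9.4,"claw":0},{"ax":0,"ay":-2.6,"az":0,"dx":0,"dy":0,"dz":-9.4,"claw":0},{"ax":0,"ay":0,"az":0,"dx":0,"dy":0,"dz":0,"claw":0}]'; python3 -c "from h import *; st()"
```

```text
time_s: 7.0
tool_pos: [0.4793, -0.0526, 0.0408]
tcp_rot: [-3.14, 0.144, 1.247]
wrist_force: [0.5, 0.6, -1.3]
grip_width: 0.121
LCz [-58.1 -12.4  40.8] rpy [-179.9     8.24   71.44] F [ 0.5  0.6 -1.3] g 0.121 t 7.0
```

```bash
python3 -m jog '[{"ax":-0.1,"ay":-2.5,"az":-0.1,"dx":0,"dy":0.5,"dz":-10.5,"claw":0},{"ax":0,"ay":-2.4,"az":0,"dx":0,"dy":0.5,"dz":-10,"claw":0},{"ax":0,"ay":0,"az":0,"dx":0,"dy":0,"dz":0,"claw":0}]'
python3 - <<'E'
from h import *
st()
for n in ("scene","top"):
    c=cam(n); a=c["color"][90:270,140:380] if n=="scene" else c["color"][130:310,150:390]
    cv2.imwrite(f"pics/{n}5.png",cv2.resize(a[...,::-1],None,fx=3,fy=3,interpolation=cv2.INTER_CUBIC))
E
```

```text
time_s: 7.25
tool_pos: [0.4801, -0.0512, 0.0597]
tcp_rot: [-3.139, 0.229, 1.248]
wrist_force: [-0.4, -0.1, -1.1]
grip_width: 0.123
LCz [-56.5 -12.2  59.7] rpy [-179.83   13.1    71.53] F [-0.4 -0.1 -1.1] g 0.123 t 7.25
```

View pics/scene5.png

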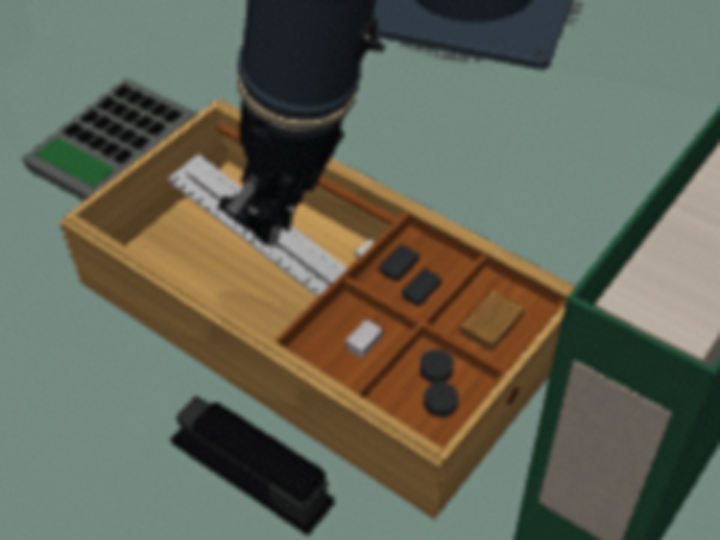

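```bash
python3 - <<'E'
from h import *
c=cam("scene")
for C in (-31.3,6.7): 
    for s,L,z in (("B",-154.5,81.6),("tray",30,45)): print(s,C,(proj(c,wor(L,C,z))-[140,90])*3)
E
```

```text
B -31.3 [198.63584851 154.03591116]
tray -31.3 [363.99292815 275.54798036]
B 6.7 [168.73978225 177.98184344]
tray 6.7 [336.12476263 303.40745305]
```

The predicted B-end corners, (199,154) and (169,178), match the picture, so the ruler hasn't slipped. Now I'll draw it along its own axis.

```bash
python3 -m jog '[{"ax":0,"ay":0,"az":0,"dx":-10,"dy":0,"dz":0,"claw":0},{"ax":0,"ay":0,"az":0,"dx":-12,"dy":0,"dz":0,"claw":0},{"ax":0,"ay":0,"az":0,"dx":-12,"dy":0,"dz":0,"claw":0},{"ax":0,"ay":0,"az":0,"dx":0,"dy":0,"dz":0,"claw":0}]'; python3 -c "from h import *; st()"
```

```text
time_s: 7.73
tool_pos: [0.4642, -0.0907, 0.0653]
tcp_rot: [-3.133, 0.228, 1.243]
wrist_force: [-0.9, -0.1, -2.0]
grip_width: 0.123
LCz [-99.  -14.7  65.3] rpy [-179.52   13.04   71.2 ] F [-0.9 -0.1 -2. ] g 0.123 t 7.73
```

It came out about 4 mm lower than the slant line. I'll correct that before going on.

```bash
python3 -m jog '[{"ax":-0.3,"ay":0,"az":-0.3,"dx":0,"dy":2,"dz":-4.5,"claw":0},{"ax":0,"ay":0,"az":0,"dx":-8,"dy":0.3,"dz":-1,"claw":0},{"ax":0,"ay":0,"az":0,"dx":-8,"dy":0.3,"dz":-1,"claw":0},{"ax":0,"ay":0,"az":0,"dx":0,"dy":0,"dz":0,"claw":0}]'; python3 -c "from h import *; st()"
```

```text
time_s: 8.07
tool_pos: [0.4612, -0.1086, 0.0765]
tcp_rot: [-3.138, 0.227, 1.245]
wrist_force: [-0.1, -0.4, -1.4]
grip_width: 0.125
LCz [-116.9  -11.9   76.5] rpy [-179.79   13.03   71.33] F [-0.1 -0.4 -1.4] g 0.125 t 8.07
```

```bash
python3 -m jog '[{"ax":0,"ay":0,"az":0,"dx":-9,"dy":0.3,"dz":1,"claw":0},{"ax":0,"ay":0,"az":0,"dx":-9,"dy":0.3,"dz":-0.4,"claw":0},{"ax":0,"ay":0,"az":0,"dx":0,"dy":0,"dz":0,"claw":0}]'; python3 -c "from h import *; st()"
```

```text
time_s: 8.32
tool_pos: [0.4559, -0.127, 0.0805]
tcp_rot: [-3.139, 0.227, 1.246]
wrist_force: [-0.9, -0.2, -1.1]
grip_width: 0.126
LCz [-136.   -11.    80.5] rpy [-179.83   13.01   71.37] F [-0.9 -0.2 -1.1] g 0.126 t 8.32
```

```bash
python3 -m jog '[{"ax":0,"ay":0,"az":0,"dx":-9,"dy":0,"dz":1.2,"claw":0},{"ax":0,"ay":0,"az":0,"dx":-9,"dy":0,"dz":-0.2,"claw":0},{"ax":0,"ay":0,"az":0,"dx":0,"dy":0,"dz":0,"claw":0}]'
python3 - <<'E'
from h import *
st()
for n in ("scene",):
    c=cam(n); a=c["color"][90:270,120:360]
    cv2.imwrite(f"pics/{n}6.png",cv2.resize(a[...,::-1],None,fx=3,fy=3,interpolation=cv2.INTER_CUBIC))
E
```

```text
time_s: 8.57
tool_pos: [0.4495, -0.1455, 0.0838]
tcp_rot: [-3.138, 0.227, 1.246]
wrist_force: [-0.2, -0.7, -1.8]
grip_width: 0.117
LCz [-155.6  -11.2   83.8] rpy [-179.82   13.01   71.39] F [-0.2 -0.7 -1.8] g 0.117 t 8.57
```

View pics/scene6.png

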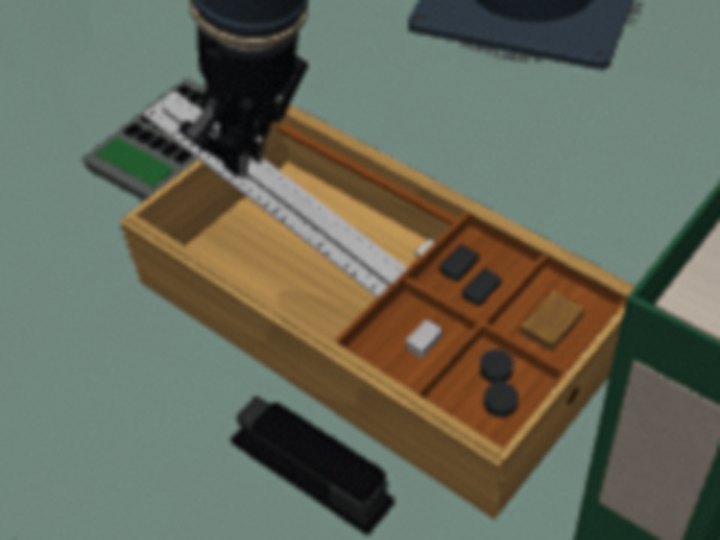

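The ruler runs over the B-end rim at about (230,170) and its last part is still under the tray at (395,280). The path is clear, so I'll keep drawing it out.

```bash
python3 -m jog '[{"ax":0,"ay":0,"az":0,"dx":-10,"dy":0,"dz":-0.3,"claw":0},{"ax":0,"ay":0,"az":0,"dx":-10,"dy":0,"dz":-0.5,"claw":0},{"ax":0,"ay":0,"az":0,"dx":-10,"dy":0,"dz":-0.5,"claw":0},{"ax":0,"ay":0,"az":0,"dx":-10,"dy":0,"dz":-0.5,"claw":0},{"ax":0,"ay":0,"az":0,"dx":0,"dy":0,"dz":0,"claw":0}]'
python3 - <<'E'
from h import *
st()
for n in ("scene",):
    c=cam(n); a=c["color"][90:270,120:360]
    cv2.imwrite(f"pics/{n}7.png",cv2.resize(a[...,::-1],None,fx=3,fy=3,interpolation=cv2.INTER_CUBIC))
E
```

```text
time_s: 9.03
tool_pos: [0.4363, -0.1847, 0.0953]
tcp_rot: [-3.138, 0.227, 1.247]
wrist_force: [0.4, -0.6, -0.7]
grip_width: 0.121
LCz [-197.   -11.3   95.3] rpy [-179.79   12.98   71.48] F [ 0.4 -0.6 -0.7] g 0.121 t 9.03
```

View pics/scene7.png

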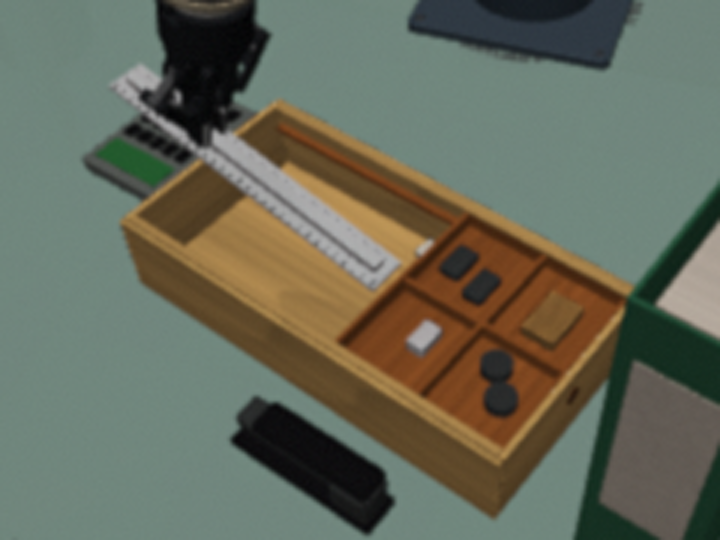

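End A shows entirely outside the tray at (385,270). I'll pull a bit further, then go straight up.

```bash
python3 -m jog '[{"ax":0,"ay":0,"az":0,"dx":-10,"dy":0,"dz":-0.5,"claw":0},{"ax":0,"ay":0,"az":0,"dx":-9,"dy":0,"dz":-8,"claw":0},{"ax":0,"ay":0,"az":0,"dx":-6,"dy":0,"dz":-15,"claw":0},{"ax":0,"ay":0,"az":0,"dx":-6,"dy":0,"dz":-20,"claw":0},{"ax":0,"ay":0,"az":0,"dx":-6,"dy":0,"dz":-20,"claw":0}]'; python3 -c "from h import *; st()"
python3 -m jog '[{"ax":0,"ay":0,"az":0,"dx":-6,"dy":0,"dz":-20,"claw":0},{"ax":0,"ay":0,"az":0,"dx":-6,"dy":0,"dz":-20,"claw":0},{"ax":0,"ay":0,"az":0,"dx":-6,"dy":0,"dz":-15,"claw":0},{"ax":0,"ay":0,"az":0,"dx":0,"dy":0,"dz":0,"claw":0}]'; python3 -c "from h import *; st()"
```

```text
time_s: 9.5
tool_pos: [0.4269, -0.2057, 0.1643]
tcp_rot: [-3.129, 0.226, 1.252]
wrist_force: [0.2, -0.2, -0.8]
grip_width: 0.121
LCz [-219.9  -13.6  164.3] rpy [-179.3    12.94   71.72] F [ 0.2 -0.2 -0.8] g 0.121 t 9.5
time_s: 9.83
tool_pos: [0.4256, -0.2128, 0.2284]
tcp_rot: [-3.133, 0.225, 1.251]
wrist_force: [-0.4, -0.8, -1.3]
grip_width: 0.122
LCz [-227.   -12.5  228.4] rpy [-179.51   12.91   71.68] F [-0.4 -0.8 -1.3] g 0.122 t 9.83
```

```bash
python3 -m jog '[{"ax":0,"ay":3,"az":0,"dx":0,"dy":0,"dz":-4,"claw":0},{"ax":0,"ay":3,"az":0,"dx":0,"dy":0,"dz":-4,"claw":0},{"ax":-0.4,"ay":3,"az":0,"dx":0,"dy":0,"dz":-4,"claw":0},{"ax":0,"ay":3,"az":0,"dx":0,"dy":0,"dz":0,"claw":0},{"ax":0,"ay":0,"az":0,"dx":0,"dy":0,"dz":0,"claw":0}]'; python3 -c "from h import *; st()"
```

```text
time_s: 10.25
tool_pos: [0.4262, -0.21, 0.2394]
tcp_rot: [3.141, 0.007, 1.254]
wrist_force: [0.1, -1.5, -1.3]
grip_width: 0.12
LCz [-224.1  -12.8  239.4] rpy [179.99   0.42  71.86] F [ 0.1 -1.5 -1.3] g 0.12 t 10.25
```

```bash
python3 -m jog '[{"ax":0,"ay":0,"az":0,"dx":0,"dy":0,"dz":0,"claw":0},{"ax":0,"ay":0,"az":0,"dx":0,"dy":0,"dz":0,"claw":0},{"ax":0,"ay":0,"az":0,"dx":0,"dy":0,"dz":0,"claw":0},{"ax":0,"ay":0,"az":0,"dx":0,"dy":0,"dz":0,"claw":0}]'
python3 - <<'E'
from h import *
s=st(); print(abs(s["dq"]).max())
for n in ("scene","top"):
    c=cam(n)
    cv2.imwrite(f"pics/{n}8.png",cv2.resize(c["color"][...,::-1],None,fx=1.5,fy=1.5,interpolation=cv2.INTER_CUBIC))
    for C in (-31,7):
        for L in (-224-102,-224+208): print(n,L,C,(proj(c,wor(L,C,239))*1.5).round())
    for L,C in ((30,93),(30,-93)): print("tray edge",(proj(c,wor(L,C,76))*1.5).round())
E
```

```text
time_s: 10.58
tool_pos: [0.4249, -0.2097, 0.2373]
tcp_rot: [-3.138, 0.012, 1.254]
wrist_force: [0.4, 0.3, -2.4]
grip_width: 0.118
LCz [-224.3  -14.1  237.3] rpy [-179.79    0.68   71.85] F [ 0.4  0.3 -2.4] g 0.118 t 10.58
0.021169008655324614
scene -326 -31 [222. 101.]
scene -16 -31 [365. 170.]
scene -326 7 [204. 111.]
scene -16 7 [348. 184.]
tray edge [342. 309.]
tray edge [414. 239.]
top -326 -31 [674. 416.]
top -16 -31 [422. 337.]
top -326 7 [681. 385.]
top -16 7 [431. 307.]
tray edge [409. 255.]
tray edge [372. 376.]
```

View pics/scene8.png

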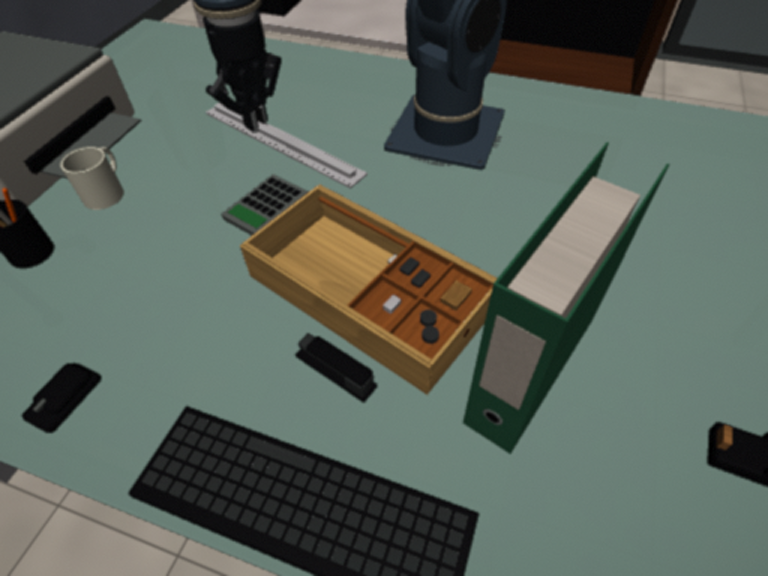

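View pics/top8.png

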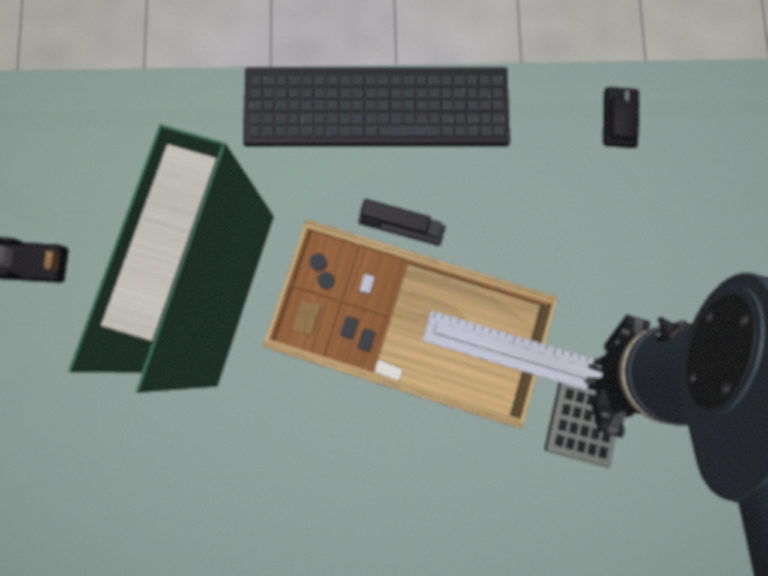

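The ruler ends, at (365,170)/(348,184) in the scene view and (422–431, 307–337) in the top view, match the prediction for a level ruler at z≈0.235. The tray is at the binder end. The stapler at (402,222), the binder, and the calculator corner at (609,464) are where they were in the first picture. Handing in.

```bash
python3 -c "
from h import *
from rig import manip
st(); print(manip.job_done()); st()"
```

```text
LCz [-224.1  -14.   237.5] rpy [-179.8     0.65   71.87] F [-0.6 -0.5 -1.8] g 0.121 t 10.68
the job is handed in; nothing more can be done
None
the job is handed in; nothing more can be done
```

The ruler is out and the job is handed in, at about 10.7 s of the 61 s allowed. I slid the tray to the binder end with shut fingers until it met the end wall at about 22 N. Then I gripped the ruler's ridge at 110 N, tilted it 13° about its far end, and drew it out along its own axis. After that I raised and levelled it.

- **Ruler:** last checks show it held at about z = 0.23 m, roughly 15 cm above the rim, and within about 0.5° of level. Its ends match the predicted positions in both pictures, and nothing was touching it.
- **Tray and bystanders:** the tray is at the binder end. The binder and stapler are where they started. I could only compare the visible part of the calculator, because the gripper partly hid it from above.
- **Off-plan points:** part-way through the draw the ruler ran about 4 mm below the planned line, and I corrected it. The vertical reading went from about 1 to 2 N there, so its far end may have brushed the organiser floor. At the end, the arm settled about 2 mm and 0.3° before steadying.

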